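Buzz in and point out the copper ore and its test bottle

TASK

It is the rock quiz: press the red buzzer down and let go, then answer by pointing the fingertips at the brown, green-stained copper ore from two to four centimetres above its middle, and stay there for a good two seconds. Then point in the same way at the tip of the all-white dropper bottle with the white cap (the acid that tests the ore), stay there for two seconds, and finish still pointing at it. Touch none of the rocks and bottles nor the magnet, let none of them be moved, and on the way pass well above the other things, so that you seem to point at no wrong one.

Things in the scene. Friction and masses are not known exactly. Their poses are not given: they have to be found in the camera images.
- ore_green: copper ore: a rough brown rock with green stains, 44 x 62 x 40 mm (x, y, z at yaw 0). Standing loose on the table; origin at the centre of its underside, z up.
- magnet: bystander: a round magnet, white with a black upper face, 38 mm diameter, 13 mm high. Standing loose on the table; origin at the centre of its underside, z up.
- marble_grey: bystander: a grey-white angular rock, 45 x 58 x 42 mm. Standing loose on the table; origin at the centre of its underside, z up.
- fossil_stone: bystander: a yellowish layered stone, 52 x 70 x 34 mm. Standing loose on the table; origin at the centre of its underside, z up.
- bottle_acid: the acid dropper: a small all-white dropper bottle with a white pointed cap, 25 mm diameter, 66 mm tall. Standing loose on the table; origin at the centre of its underside, z up.
- bottle_green: bystander: a small all-green dropper bottle with a pointed cap, 28 mm diameter, 65 mm tall. Standing loose on the table; origin at the centre of its underside, z up.
- bottle_blue: bystander: a small white dropper bottle with a blue pointed cap, 28 mm diameter, 71 mm tall. Standing loose on the table; origin at the centre of its underside, z up.
- buzzer (a joint): red round push button (34 mm diameter) of the quiz buzzer, pressed straight down: 0 = released, 0.006 m = fully down (about 5 N); a spring brings it back. It counts as pressed beyond 0.004.
- buzzer_top (a point): centre of the upper face of the red button when released; the buzzer's round grey foot (68 mm diameter) is fixed to the table below it.
Mind the look-alikes: they are no part of the job. Leave any yellow look-alike of the part that bears buzzer alone. What is shaped like the bottle_acid but purple is not meant.

How it is judged:
By the outcome, as a careful person would: the job done as asked, in the order asked, and still so for the second after the job is handed in, with the robot touching nothing.
It also fails if it takes over 48 s, if anything falls off the work surface, if the arm or the gripper's body presses on something with over 40 N, if the wrist force passes 120 N, or if a joint passes its speed limit or range.

ROBOT

A 6-joint arm with a two-finger parallel gripper is mounted at the origin on a cart in front of the work surface, level with it; the furniture and walls round the work are solid. World frame = base frame: x ahead of the robot, y to its left, z up, the work surface at z = 0. Lengths are in m, angles in rad, forces in N, time in s.
With the tool pointing down it reaches from about 0.275 to 0.775 m from the base axis. Payload 14.6 kg.
Tool frame: the origin (TCP) lies at the very end of the fingers, on their centre line; the grasp point (between the pads) lies 19 mm behind it; z points along the fingers, y is the direction in which the jaws open and shut (so a half turn about z gives the same grasp; the last joint's range is limited). The gripper opens to 85 mm and grips with 20 to 120 N. Pads are 22 mm wide; open, the fingers measure 114 mm over their backs; the gripper's body (76 mm by 85 mm) begins 54 mm behind the grasp point. The pads swing forward as they close: fully open they stand 13 mm farther back than shut.
Start: joints at [-1.41, 0.263, -0.048, 1.259, 0, 1.415], TCP at [0.163, -0.499, 0.231] pointing down, gripper open.
Joint ranges: [-2.65, 2.65], [-0.89, 1.7], [-1.18, 1.37], [-2.13, 2.11], [-1.35, 1.29], [-3.14, 3.14]. Speed limits (rad/s): [1.89, 1.89, 2.57, 2.79, 3.14, 3.14].

INTERFACE

Orientations are given as a 3x3 rotation matrix whose columns are the frame's x, y, z axes.
In Python, from station import sense, get_image, finish_job gives the robot as it stands.
- The arm moves only by the shell command python3 -m inch 'ROWS' [FORCE]. ROWS is JSON, a list of rows, each a list of 7 numbers: the shift along the tool's x, y, z in m, then the turn, a rotation vector about the tool's x, y, z in rad, then the opening in per cent of the stroke, from 0 (shut) to 100 (fully open). In form: [[tx, ty, tz, rx, ry, rz, grip], ...]. A call has 1 to 20 rows; each row is the pose to reach, as a shift and turn from the pose commanded when the call began, along the tool's axes at that moment; what a row does not reach only later rows make up. A row lasts 1/10 s, in which the tool goes at most 50 mm and 8.59 degrees, less where a joint would pass 70% of its speed; a pose out of reach is approached as far as the arm can. A call with a gripper value outside its range is refused whole. The fingers move at their own pace and stop on an object; FORCE is the grip in N (left out, the last holds). Time passes only in rows, so rows that repeat a pose let the fingers close. It gives the time, the measured TCP pose, the force and the opening at its end, in the units of the state.
- sense(): the state, without advancing time (a new reading comes with each control period).
- get_image(name): name is "scene" or "top"; returns a dict with "image" (400x640x3 uint8, blue, green, red), "fx", "fy", "cx", "cy" (pixels), "R" (3x3) and "t" (3): a world point X has camera coordinates R X + t. Camera axes: x right, y down, z forward; pixel columns grow to the right and rows downward; lengths in m; the calibration is good to about 2 mm. A picture is of the moment at which its call begins. There is no depth.
- finish_job(): hands the job in, once; it reports no verdict.
The state is a dict: "clock": time; "joints": joint angles; "dq": joint speeds; "joint_torque": joint torques, N m; "position": TCP position; "eef_rot": TCP orientation; "contact_force": force on the tool from outside, world axes, zero at the start; "moment": the same for the moment, N m; "opening": opening from 0.0 (shut) to 1.0 (fully open).
Only numpy, scipy, OpenCV 4.12 (cv2) and the standard library are available. Lean on these libraries where they do the work, as an engineer would, in place of code of your own. Each camera call takes 0.05 s, during which the arm holds its last target.

## Working session

There is one attempt and no reset: what is moved stays moved. The work goes in short steps, Python scripts to look and compute and a shell command to move; the robot and the scene stay as the last step left them, time stands still between calls to the robot, and variables do not carry over. Pictures are saved under pics/ and viewed, and the job is handed in when it is done.

```bash
mkdir -p pics; python3 - <<'E'
from station import sense,get_image
import cv2,numpy as np
for n in("scene","top"):
    d=get_image(n);cv2.imwrite(f"pics/{n}0.png",d["image"])
    np.savez(f"{n}0.npz",**d)
    print(n,d["fx"],d["fy"],d["cx"],d["cy"],np.round(d["R"],3).tolist(),np.round(d["t"],3))
s=sense();print(s["clock"],s["position"],np.round(s["eef_rot"],3),s["opening"],s["contact_force"])
E
```

```text
scene 490.76547576000405 490.76547576000405 322.9119126409709 199.6436312554077 [[-0.599, -0.8, -0.021], [-0.407, 0.327, -0.853], [0.689, -0.502, -0.522]] [0.374 0.204 0.724]
top 486.82509797465195 486.82509797465195 323.10149963859743 194.9721323733401 [[-0.006, -1.0, -0.0], [-0.988, 0.006, -0.152], [0.152, -0.001, -0.988]] [0.099 0.519 1.001]
0.1 [ 0.16301068 -0.49880965  0.23088413] [[ 0.951  0.311 -0.   ]
 [ 0.311 -0.951  0.001]
 [ 0.    -0.001 -1.   ]] 1.0009762790257195 [ 0.00206626  0.59327803 -0.51350676]
```

View pics/scene0.png

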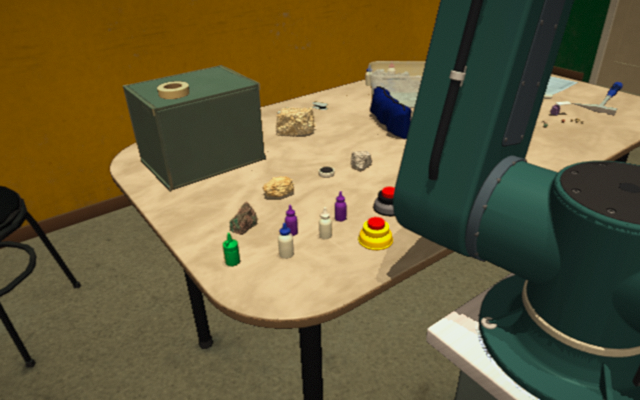

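View pics/top0.png

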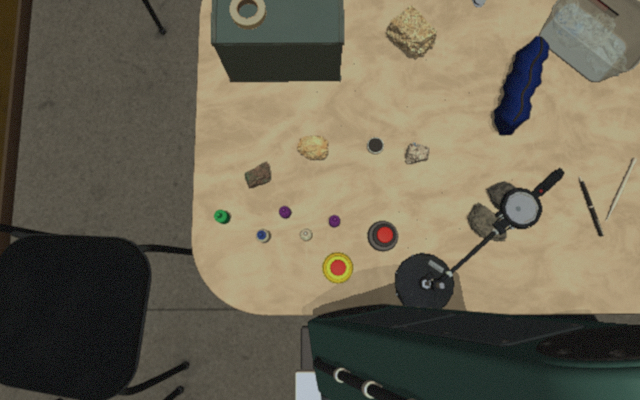

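The scene view shows red buttons at about (388,193) on a grey foot and (376,224) on yellow. The bottles are green (232,250), blue-capped (286,243), all-white (325,225) and purple (291,220) and (340,207). The brown rock is at (243,218). I'll enlarge both views to confirm.

```bash
python3 - <<'E'
import cv2,numpy as np
a=cv2.imread("pics/scene0.png")[165:275,210:410];b=cv2.imread("pics/top0.png")[130:320,200:480]
a=cv2.resize(a,None,fx=4,fy=4,interpolation=cv2.INTER_CUBIC);b=cv2.resize(b,None,fx=2.85,fy=2.85,interpolation=cv2.INTER_CUBIC)
cv2.imwrite("pics/ca.png",a);cv2.imwrite("pics/cb.png",b)
E
```

```text
(no output)
```

View pics/ca.png

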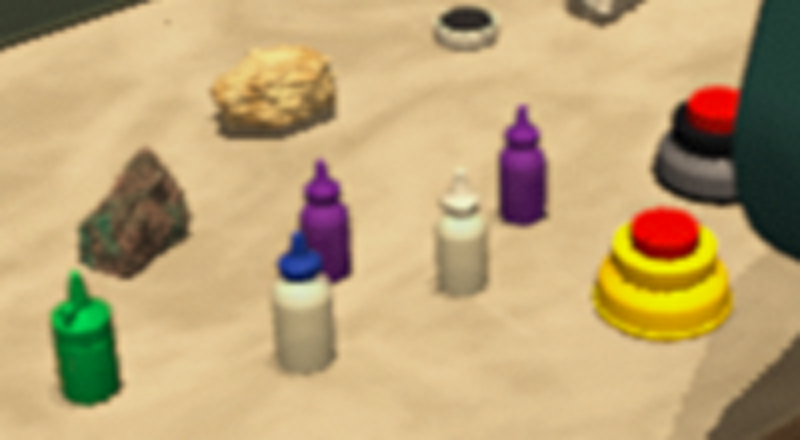

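View pics/cb.png

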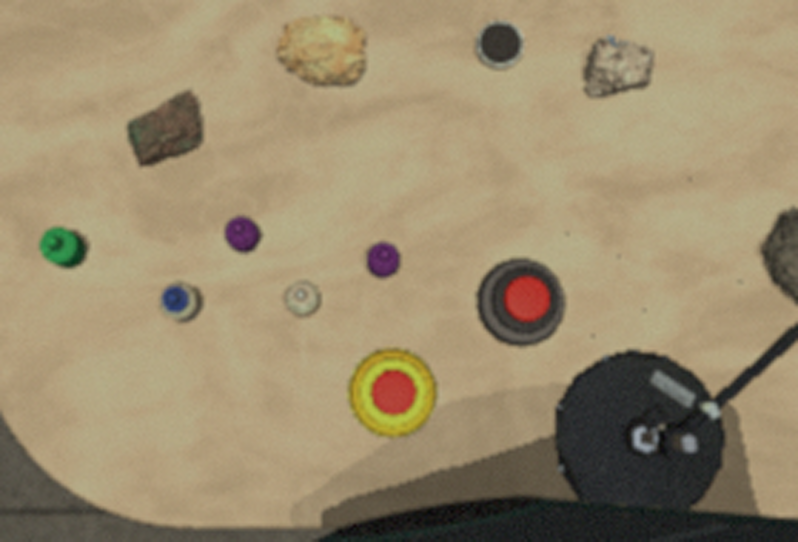

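```bash
cat > h.py <<'E'
import cv2,numpy as np
def load(n): return dict(np.load(n+".npz"))
def ray(d,u,v):
    K=np.array([[d["fx"],0,d["cx"]],[0,d["fy"],d["cy"]],[0,0,1]])
    r=d["R"].T@np.linalg.solve(K,[u,v,1.]);return -d["R"].T@d["t"],r/np.linalg.norm(r)
def onz(d,u,v,z):
    c,r=ray(d,u,v);return c+r*(z-c[2])/r[2]
def tri(d1,p1,d2,p2):
    c1,r1=ray(d1,*p1);c2,r2=ray(d2,*p2)
    a=np.linalg.lstsq(np.c_[r1,-r2],c2-c1,rcond=None)[0]
    A,B=c1+a[0]*r1,c2+a[1]*r2;return (A+B)/2,np.linalg.norm(A-B)
def blobs(m,lo=40):
    n,l,s,c=cv2.connectedComponentsWithStats(m.astype(np.uint8))
    return [(s[i].tolist(),c[i].round(1).tolist()) for i in range(1,n) if s[i][4]>lo]
E
python3 - <<'E'
from h import *
T=load("top0");S=load("scene0")
print("cam",ray(T,0,0)[0],ray(S,0,0)[0])
for n,d in(("top",T),("scene",S)):
    im=d["image"];b,g,r=[im[...,i].astype(int) for i in range(3)]
    print(n,"red",blobs((r>120)&(g<80)&(b<80),30))
    h=cv2.cvtColor(im,cv2.COLOR_BGR2HSV)
    box=(slice(155,195),slice(235,280)) if n=="top" else (slice(200,237),slice(226,260))
    m=np.zeros(im.shape[:2]);m[box]=(h[...,2][box]<140)
    print("ore",blobs(m))
print("tip",tri(T,(305.4,233.5),S,(325,208.5)))
print("bottle foot top?",onz(T,305.4,234,.066))
print("foot",[onz(T,382.8,236,z).round(4).tolist() for z in(0,.02)])
for z in(.03,.04,.05): print(z,onz(T,385,234.8,z))
print("stand",onz(T,424.6,282.6,0),onz(T,395,280,0),onz(T,454,282,0))
E
python3 - <<'E'
import cv2
b=cv2.imread("pics/top0.png")[160:330,380:580]
cv2.imwrite("pics/cc.png",cv2.resize(b,None,fx=3.5,fy=3.5,interpolation=cv2.INTER_CUBIC))
E
```

```text
cam [0.36138234 0.09711816 1.06828338] [-0.19232453  0.59635702  0.55938578]
top red [([377, 227, 16, 16, 199], [384.5, 234.3]), ([331, 260, 15, 15, 170], [337.6, 267.1])]
ore [([244, 162, 27, 27, 484], [258.2, 175.4])]
scene red [([212, 34, 21, 25, 87], [223.0, 43.3]), ([374, 37, 14, 17, 65], [379.9, 44.4]), ([357, 39, 15, 19, 65], [364.2, 47.6]), ([347, 44, 7, 12, 32], [349.5, 48.8]), ([208, 54, 16, 10, 35], [216.3, 58.6]), ([155, 67, 14, 10, 43], [162.0, 72.0]), ([258, 69, 7, 15, 33], [260.8, 75.5]), ([77, 92, 12, 19, 40], [84.0, 101.6]), ([382, 187, 13, 11, 108], [388.3, 191.6]), ([368, 217, 17, 13, 173], [375.8, 223.0])]
ore [([230, 203, 28, 32, 551], [243.4, 219.9])]
tip (array([0.43565225, 0.13366821, 0.06274187]), np.float64(0.00105601496007174))
bottle foot top? [0.4340497  0.13314112 0.066     ]
foot [[0.4335, -0.0341, 0.0], [0.4321, -0.0317, 0.02]]
0.03 [ 0.43396762 -0.03518576  0.03      ]
0.04 [ 0.43326853 -0.03391151  0.04      ]
0.05 [ 0.43256944 -0.03263725  0.05      ]
stand [ 0.33240007 -0.12196902  0.        ] [ 0.33830619 -0.0581787   0.        ] [ 0.3333062  -0.18554268  0.        ]
```

View pics/cc.png

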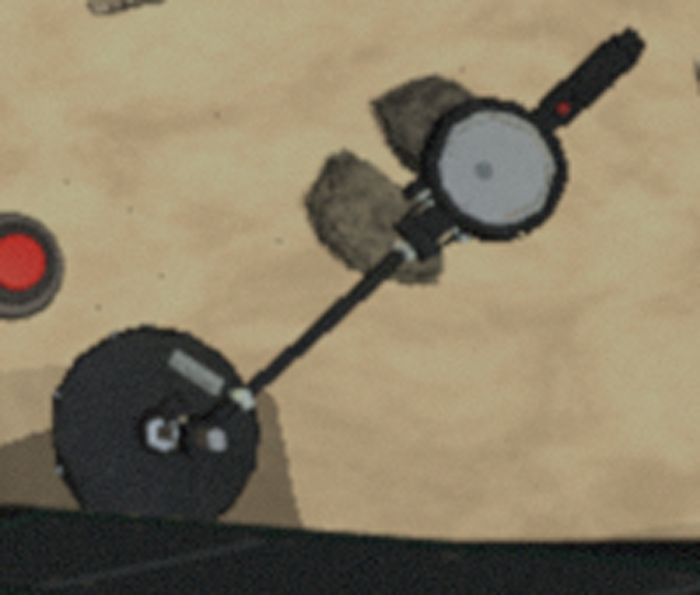

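```bash
python3 - <<'E'
from h import *
T=load("top0");S=load("scene0")
print("yellow btn",tri(T,(337.6,267.1),S,(375.8,223.0)))
print("ore tri",tri(T,(258.2,175.4),S,(243.4,219.9)))
for z in(0,.02,.04): print(z,onz(T,258.2,175.4,z))
im=T["image"];h=cv2.cvtColor(im,cv2.COLOR_BGR2HSV)
m=np.zeros(im.shape[:2],np.uint8);m[155:195,235:280]=(h[...,2][155:195,235:280]<140)
c=max(cv2.findContours(m,0,2)[0],key=cv2.contourArea);print(cv2.minAreaRect(c))
(u,v),_,_=cv2.minAreaRect(c)
for z in(0,.02,.04): print(z,onz(T,u,v,z))
# peak of scene silhouette: height where ray passes over the ore
for z in(.03,.035,.04): print("peak",z,onz(S,246.5,203,z), "L",onz(S,231,224,z))
# purple bottle tip heights for transit; bottle body centre at white
P=np.array([[.951,.311,0],[.311,-.951,0],[0,0,-1]])
p0=np.array([.163,-.4988,.231])
print("to buzzer (tool)",P.T@(np.array([.433,-.0335,.09])-p0))
E
```

```text
yellow btn (array([0.3665983 , 0.06694675, 0.03821092]), np.float64(0.0004927183492330306))
ore tri (array([0.5685426 , 0.24014521, 0.01169912]), np.float64(0.0019232873546093329))
0 [0.57027481 0.2409067  0.        ]
0.02 [0.566364   0.23821475 0.02      ]
0.04 [0.5624532  0.23552279 0.04      ]
((258.1712341308594, 175.12330627441406), (20.71628189086914, 27.387630462646484), 69.44395446777344)
0 [0.57090449 0.24098001 0.        ]
0.02 [0.56698189 0.23828669 0.02      ]
0.04 [0.5630593  0.23559336 0.04      ]
peak 0.03 [0.59529039 0.21703819 0.03      ] L [0.54631033 0.27842385 0.03      ]
peak 0.035 [0.58785144 0.22062082 0.035     ] L [0.53933399 0.2814267  0.035     ]
peak 0.04 [0.58041249 0.22420345 0.04      ] L [0.53235765 0.28442955 0.04      ]
to buzzer (tool) [ 0.4014783 -0.3585303  0.141    ]
```

```bash
python3 -m inch '[[0,0,-0.05,0,0,0,0],[0,0,-0.1,0,0,0,0],[0,0,-0.15,0,0,0,0],[0,0,-0.19,0,0,0,0],[0,0,-0.19,0,0,0,0],[0,0,-0.19,0,0,0,0]]'
```

```text
clock: 0.7
position: [0.1631, -0.4995, 0.4213]
eef_rot: [[0.951, 0.311, 0.0], [0.311, -0.951, -0.001], [-0.0, 0.001, -1.0]]
contact_force: [0.0, -0.0, -1.3]
opening: 0.002
```

```bash
python3 -m inch '[[0.033,-0.030,0,0,0,0,0],[0.067,-0.060,0,0,0,0,0],[0.100,-0.090,0,0,0,0,0],[0.134,-0.120,0,0,0,0,0],[0.167,-0.149,0,0,0,0,0],[0.201,-0.179,0,0,0,0,0],[0.234,-0.209,0,0,0,0,0],[0.268,-0.239,0,0,0,0,0],[0.301,-0.269,0,0,0,0,0],[0.335,-0.299,0,0,0,0,0],[0.368,-0.329,0,0,0,0,0],[0.4015,-0.3585,0,0,0,0,0],[0.4015,-0.3585,0,0,0,0,0],[0.4015,-0.3585,0,0,0,0,0]]'
python3 - <<'E'
from station import *
import cv2
for n in("scene","top"):
    cv2.imwrite(f"pics/{n}1.png",get_image(n)["image"])
print(sense()["joints"])
E
```

```text
clock: 2.1
position: [0.4331, -0.0328, 0.4199]
eef_rot: [[0.95, 0.313, -0.003], [0.313, -0.95, 0.0], [-0.002, -0.001, -1.0]]
contact_force: [0.1, -0.0, -0.4]
opening: 0.003
[-2.66714306e-01  1.20763902e-01  2.79596316e-01  1.73101091e+00
 -2.38130895e-04  2.55967938e+00]
```

View pics/scene1.png

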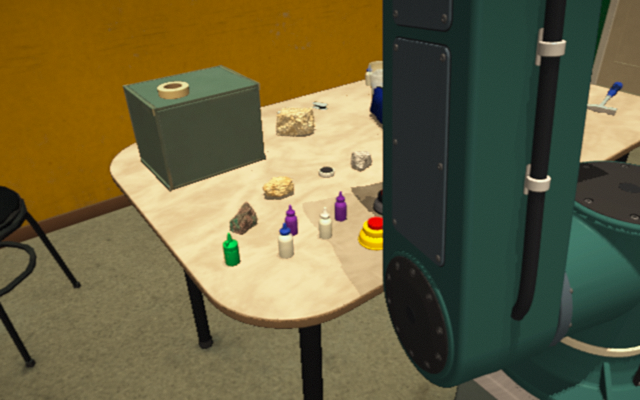

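View pics/top1.png

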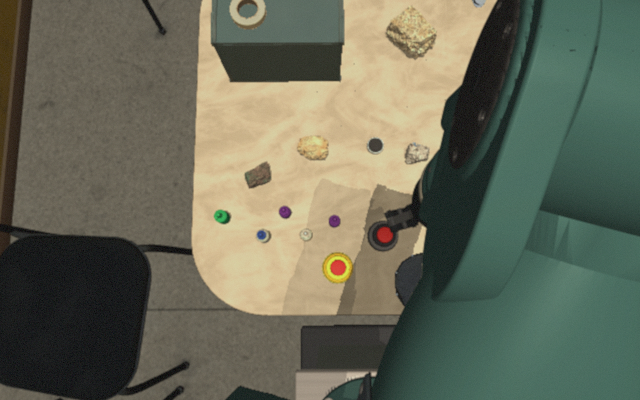

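```bash
python3 -m inch '[[0,0,0.04,0,0,-0.14,0],[0,0,0.08,0,0,-0.28,0],[0,0,0.12,0,0,-0.42,0],[0,0,0.16,0,0,-0.56,0],[0,0,0.20,0,0,-0.70,0],[0,0,0.24,0,0,-0.84,0],[0,0,0.27,0,0,-0.98,0],[0,0,0.30,0,0,-1.12,0],[0,0,0.32,0,0,-1.25,0],[0,0,0.33,0,0,-1.25,0],[0,0,0.33,0,0,-1.25,0],[0,0,0.33,0,0,-1.25,0]]'
python3 - <<'E'
from station import *
import cv2
for n in("scene","top"):
    cv2.imwrite(f"pics/{n}2.png",get_image(n)["image"])
print(sense()["joints"])
a=cv2.imread("pics/top2.png")[130:320,280:520]
cv2.imwrite("pics/ct2.png",cv2.resize(a,None,fx=3,fy=3))
E
```

```text
clock: 3.4
position: [0.4335, -0.0342, 0.092]
eef_rot: [[0.009, 1.0, 0.001], [1.0, -0.009, -0.0], [-0.0, 0.001, -1.0]]
contact_force: [-0.1, 0.7, 0.1]
opening: -0.004
[-2.65797828e-01  2.07066182e-01 -5.32215559e-01  8.29848227e-01
  1.97549333e-05  1.31228220e+00]
```

View pics/ct2.png

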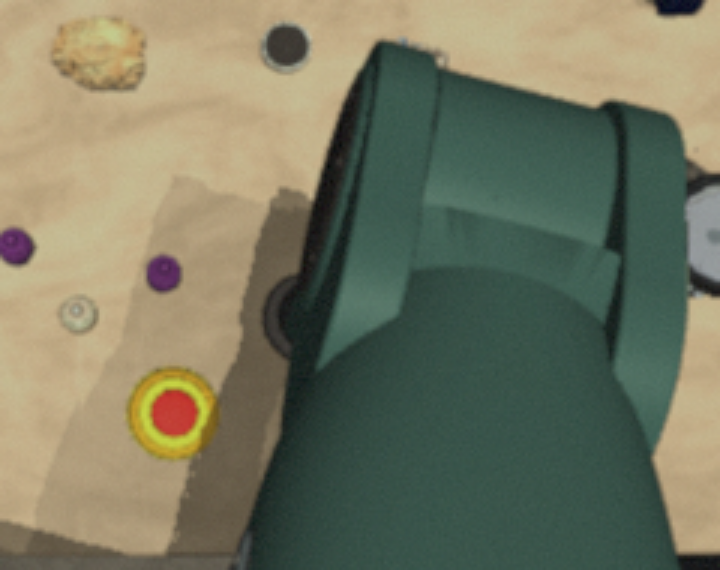

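View pics/scene2.png

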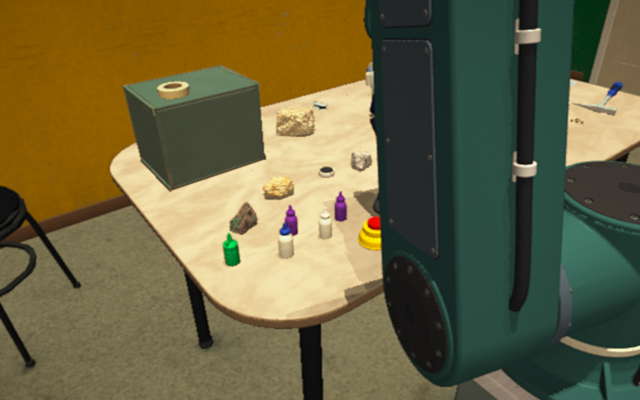

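The pictures show the arm over the buzzer, which hides it, with the other items unmoved. I'll press gently, watching the force.

```bash
python3 -m inch '[[0,0,0.02,0,0,0,0],[0,0,0.04,0,0,0,0],[0,0,0.05,0,0,0,0],[0,0,0.053,0,0,0,0],[0,0,0.055,0,0,0,0],[0,0,0.055,0,0,0,0]]'
```

```text
clock: 4.1
position: [0.4335, -0.0337, 0.0377]
eef_rot: [[0.005, 1.0, 0.001], [1.0, -0.005, -0.0], [-0.0, 0.001, -1.0]]
contact_force: [-7.3, 0.4, 21.3]
opening: -0.0
```

```bash
python3 -m inch '[[0,0,-0.002,0,0,0,0],[0,0,-0.002,0,0,0,0]]';python3 -m inch '[[0,0,-0.002,0,0,0,0],[0,0,-0.002,0,0,0,0]]';python3 -m inch '[[0,0,-0.002,0,0,0,0],[0,0,-0.002,0,0,0,0]]'
```

```text
clock: 4.3
position: [0.4336, -0.0336, 0.0394]
eef_rot: [[0.005, 1.0, 0.001], [1.0, -0.005, -0.0], [-0.0, 0.001, -1.0]]
contact_force: [-2.8, 0.3, 4.2]
opening: 0.001
clock: 4.5
position: [0.4336, -0.0336, 0.0409]
eef_rot: [[0.005, 1.0, 0.001], [1.0, -0.005, -0.0], [-0.0, 0.001, -1.0]]
contact_force: [-0.3, 1.0, 2.0]
opening: -0.001
clock: 4.7
position: [0.4336, -0.0336, 0.0426]
eef_rot: [[0.005, 1.0, 0.0], [1.0, -0.005, -0.0], [-0.0, 0.0, -1.0]]
contact_force: [-0.9, 0.8, 2.9]
opening: -0.0
```

```bash
python3 -m inch '[[0,0,-0.02,0,0,0,0],[0,0,-0.02,0,0,0,0],[0,0,-0.07,0,0,0,0],[0,0,-0.12,0,0,0,0],[0,0,-0.17,0,0,0,0],[0,0,-0.20,0,0,0,0],[0,0,-0.20,0,0,0,0]]'
python3 -m inch '[[0.035,0.017,0,0,0,0,0],[0.070,0.034,0,0,0,0,0],[0.105,0.051,0,0,0,0,0],[0.140,0.068,0,0,0,0,0],[0.175,0.085,0,0,0,0,0],[0.210,0.101,0,0,0,0,0],[0.245,0.118,0,0,0,0,0],[0.273,0.132,0,0,0,0,0],[0.273,0.132,0,0,0,0,0],[0.273,0.132,0,0,0,0,0]]'
python3 - <<'E'
from station import *
import cv2
for n in("scene","top"):
    cv2.imwrite(f"pics/{n}3.png",get_image(n)["image"])
print(sense()["joints"])
E
```

```text
clock: 5.4
position: [0.4351, -0.034, 0.2454]
eef_rot: [[0.005, 1.0, 0.006], [1.0, -0.005, -0.001], [-0.001, 0.006, -1.0]]
contact_force: [0.7, 0.4, -1.3]
opening: 0.003
clock: 6.4
position: [0.5666, 0.2391, 0.2406]
eef_rot: [[0.004, 1.0, -0.002], [1.0, -0.004, -0.001], [-0.001, -0.002, -1.0]]
contact_force: [0.1, -0.1, -0.3]
opening: 0.001
[ 2.65438617e-01  4.19905896e-01  2.18820716e-01  1.37070907e+00
 -8.34435922e-05  1.84171317e+00]
```

View pics/scene3.png

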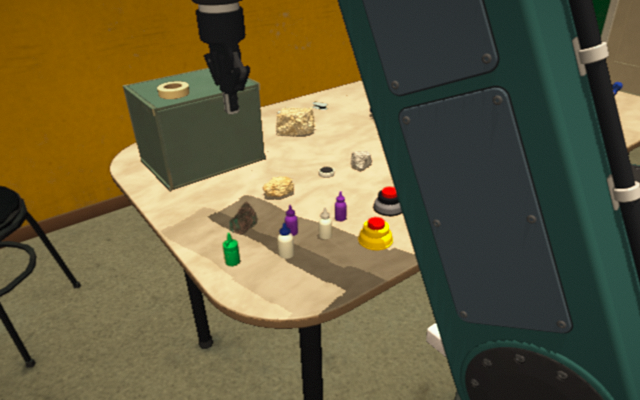

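View pics/top3.png

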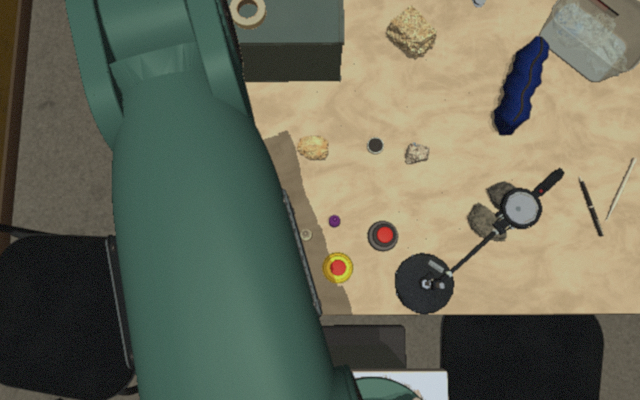

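The scene view shows the fingertips at about (233,108), straight over the ore at (243,218). The buzzer is released, the same red size as at the start, and nothing has moved. I'll lower to point at the ore.

```bash
python3 -m inch '[[0,0,0.04,0,0,0,0],[0,0,0.08,0,0,0,0],[0,0,0.12,0,0,0,0],[0,0,0.15,0,0,0,0],[0,0,0.166,0,0,0,0],[0,0,0.172,0,0,0,0],[0,0,0.172,0,0,0,0],[0,0,0.172,0,0,0,0]]'
python3 - <<'E'
from station import *
import cv2
from h import *
d=get_image("scene");cv2.imwrite("pics/scene4.png",d["image"])
p=np.array(sense()["position"]);q=d["R"]@p+d["t"];print(p,d["fx"]*q[0]/q[2]+d["cx"],d["fy"]*q[1]/q[2]+d["cy"])
cv2.imwrite("pics/cs4.png",cv2.resize(d["image"][120:275,180:360],None,fx=3.8,fy=3.8,interpolation=cv2.INTER_CUBIC))
E
```

```text
clock: 7.3
position: [0.5672, 0.2385, 0.0714]
eef_rot: [[0.005, 1.0, 0.001], [1.0, -0.005, 0.0], [0.0, 0.001, -1.0]]
contact_force: [0.1, -0.6, -0.2]
opening: 0.001
[0.5673433  0.23867456 0.07151605] 241.63154599351464 194.49294918665052
```

View pics/cs4.png

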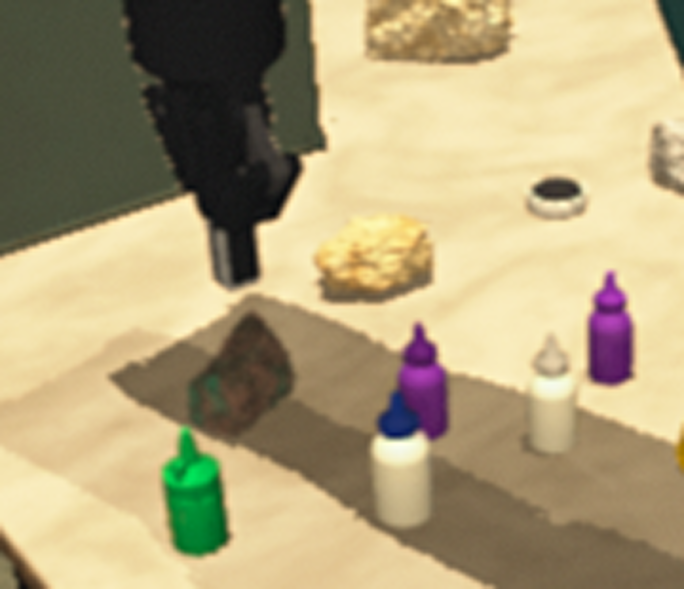

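The tip is at (242,194), directly above the ore, whose peak is at about (246,203), with a clear gap. I'll settle 2 mm lower and hold.

```bash
python3 -m inch '[[0,0,0.002,0,0,0,0],[0,0,0.002,0,0,0,0],[0,0,0.002,0,0,0,0],[0,0,0.002,0,0,0,0],[0,0,0.002,0,0,0,0],[0,0,0.002,0,0,0,0],[0,0,0.002,0,0,0,0],[0,0,0.002,0,0,0,0],[0,0,0.002,0,0,0,0],[0,0,0.002,0,0,0,0],[0,0,0.002,0,0,0,0],[0,0,0.002,0,0,0,0],[0,0,0.002,0,0,0,0],[0,0,0.002,0,0,0,0],[0,0,0.002,0,0,0,0]]'
python3 -m inch '[[0,0,0,0,0,0,0],[0,0,0,0,0,0,0],[0,0,0,0,0,0,0],[0,0,0,0,0,0,0],[0,0,0,0,0,0,0],[0,0,0,0,0,0,0],[0,0,0,0,0,0,0],[0,0,0,0,0,0,0],[0,0,0,0,0,0,0],[0,0,0,0,0,0,0],[0,0,0,0,0,0,0],[0,0,0,0,0,0,0],[0,0,0,0,0,0,0],[0,0,0,0,0,0,0],[0,0,0,0,0,0,0],[0,0,0,0,0,0,0]]'
```

```text
clock: 8.85
position: [0.5667, 0.2387, 0.0683]
eef_rot: [[0.005, 1.0, -0.0], [1.0, -0.005, -0.0], [-0.0, -0.0, -1.0]]
contact_force: [-0.1, 0.0, -0.3]
opening: 0.002
clock: 10.45
position: [0.5667, 0.2388, 0.0683]
eef_rot: [[0.005, 1.0, -0.0], [1.0, -0.005, -0.0], [-0.0, -0.0, -1.0]]
contact_force: [0.2, -0.0, -0.3]
opening: 0.0
```

```bash
python3 -m inch '[[0,0,-0.04,0,0,0,0],[0,0,-0.08,0,0,0,0],[0,0,-0.13,0,0,0,0],[0,0,-0.17,0,0,0,0],[0,0,-0.172,0,0,0,0],[-0.026,-0.033,-0.172,0,0,0,0],[-0.053,-0.066,-0.172,0,0,0,0],[-0.08,-0.099,-0.172,0,0,0,0],[-0.106,-0.1315,-0.172,0,0,0,0],[-0.106,-0.1315,-0.172,0,0,0,0],[-0.106,-0.1315,-0.172,0,0,0,0],[-0.106,-0.1315,-0.172,0,0,0,0]]'
python3 -m inch '[[0,0,0.04,0,0,0,0],[0,0,0.08,0,0,0,0],[0,0,0.11,0,0,0,0],[0,0,0.13,0,0,0,0],[0,0,0.14,0,0,0,0],[0,0,0.14,0,0,0,0],[0,0,0.14,0,0,0,0]]'
python3 - <<'E'
from station import *
from h import *
d=get_image("scene")
cv2.imwrite("pics/cs5.png",cv2.resize(d["image"][120:285,210:410],None,fx=3.5,fy=3.5,interpolation=cv2.INTER_CUBIC))
cv2.imwrite("pics/t5.png",get_image("top")["image"])
p=np.array(sense()["position"]);q=d["R"]@p+d["t"];print(p,d["fx"]*q[0]/q[2]+d["cx"],d["fy"]*q[1]/q[2]+d["cy"])
E
```

```text
clock: 11.65
position: [0.4354, 0.1337, 0.2402]
eef_rot: [[0.005, 1.0, 0.0], [1.0, -0.005, 0.0], [0.0, 0.0, -1.0]]
contact_force: [0.7, -0.8, 0.1]
opening: -0.004
clock: 12.35
position: [0.4354, 0.1337, 0.1008]
eef_rot: [[0.005, 1.0, 0.001], [1.0, -0.005, 0.0], [0.0, 0.001, -1.0]]
contact_force: [-0.4, -0.2, 0.7]
opening: 0.001
[0.43552694 0.13362151 0.10119957] 324.9595926417662 190.9367318854925
```

View pics/cs5.png

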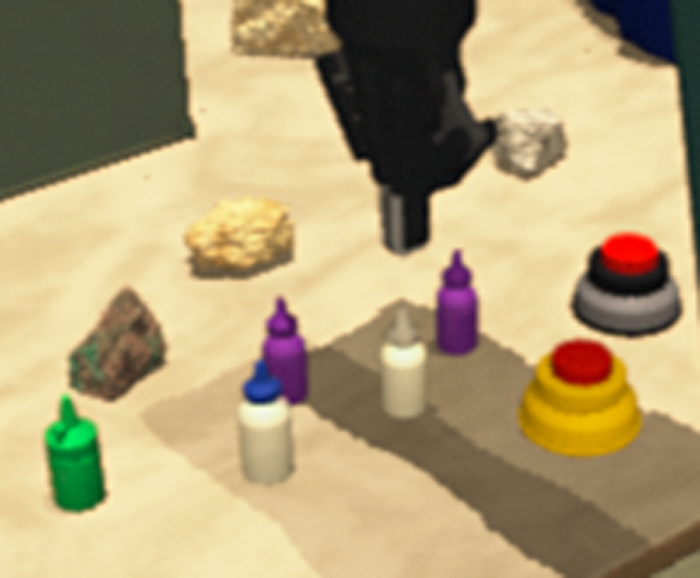

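The fingertips, at about (325,191), are directly over the white bottle's tip at about (325,208). I'll lower 5 mm to about 3 cm above the tip and hold.

```bash
python3 -m inch '[[0,0,0.005,0,0,0,0],[0,0,0.005,0,0,0,0],[0,0,0.005,0,0,0,0],[0,0,0.005,0,0,0,0],[0,0,0.005,0,0,0,0],[0,0,0.005,0,0,0,0],[0,0,0.005,0,0,0,0],[0,0,0.005,0,0,0,0],[0,0,0.005,0,0,0,0],[0,0,0.005,0,0,0,0],[0,0,0.005,0,0,0,0],[0,0,0.005,0,0,0,0],[0,0,0.005,0,0,0,0],[0,0,0.005,0,0,0,0],[0,0,0.005,0,0,0,0]]'
python3 -m inch '[[0,0,0,0,0,0,0],[0,0,0,0,0,0,0],[0,0,0,0,0,0,0],[0,0,0,0,0,0,0],[0,0,0,0,0,0,0],[0,0,0,0,0,0,0],[0,0,0,0,0,0,0],[0,0,0,0,0,0,0],[0,0,0,0,0,0,0],[0,0,0,0,0,0,0],[0,0,0,0,0,0,0],[0,0,0,0,0,0,0],[0,0,0,0,0,0,0],[0,0,0,0,0,0,0],[0,0,0,0,0,0,0],[0,0,0,0,0,0,0]]'
python3 - <<'E'
from station import *
import cv2
im=get_image("scene")["image"];cv2.imwrite("pics/s6.png",im)
s=sense();print(s["position"],s["contact_force"],s["clock"])
E
```

```text
clock: 13.95
position: [0.4347, 0.1334, 0.0953]
eef_rot: [[0.005, 1.0, -0.0], [1.0, -0.005, 0.0], [0.0, -0.0, -1.0]]
contact_force: [-0.0, -1.0, 0.0]
opening: -0.002
clock: 15.55
position: [0.4347, 0.1334, 0.0953]
eef_rot: [[0.005, 1.0, -0.0], [1.0, -0.005, 0.0], [0.0, -0.0, -1.0]]
contact_force: [0.3, -1.1, -0.3]
opening: -0.002
[0.43466472 0.13342756 0.09526394] [ 0.30025168 -0.4576435   0.64272734] 15.6
```

View pics/s6.png

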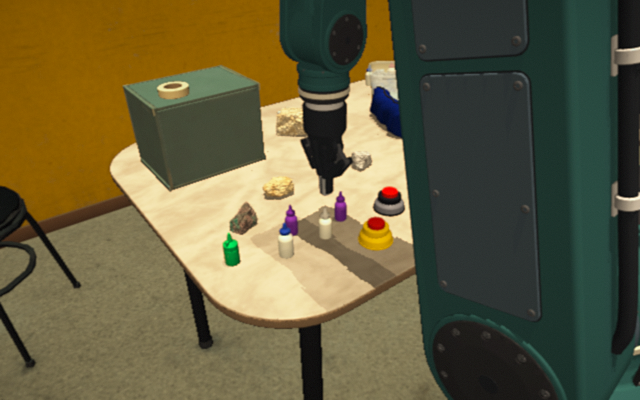

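The tip at (325,192) is just above the white bottle at (325,210), and everything else is where it was at the start.

```bash
python3 -c "
from station import *
print(finish_job())"
```

```text
the job is handed in; nothing more can be done
None
```

I handed the job in at 15.6 s, with the arm still pointing at the white acid bottle and touching nothing.

- **Buzzer:** I pressed the red button on the grey foot until it bottomed out and let go. The force rose to about 21 N at the bottom and fell to about zero on release. The button's top was some 6 mm higher than I had worked out from the yellow look-alike, so it was pressed a little harder than planned, well within the limits. There is no direct reading of the button; that it was pressed is judged from the forces and heights.
- **Copper ore:** I pointed at its middle from z = 0.068 m for about 3 s. That is about 2.8 cm above its top, taking the stated 40 mm height. I read "above its middle" as above the top of the rock at its centre.
- **Acid bottle:** I moved across at 0.24 m height, then held at z = 0.095 m for about 3 s. That is about 2.9 cm above the tip by the stated 66 mm height, or 3.3 cm by my camera measurement.

In the last camera picture, every rock and bottle I could see was where it started. The magnet was hidden behind the gripper there, but was in its place in the earlier views. Contact force was near zero, within noise, during both holds, and no check failed.

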